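# Clamp the antenna mount

### The arm

A 6-joint arm with a two-finger parallel gripper is mounted at the origin on the work surface. World frame = base frame: x ahead of the robot, y to its left, z up, the work surface at z = 0. Lengths are in mm, angles in rad, forces in N, time in s.
With the tool pointing down it reaches from about 275 to 825 mm from the base axis. Payload 4.9 kg.
Tool frame: the origin (TCP) lies at the very end of the fingers, on their centre line; the grasp point (between the pads) lies 19 mm behind it; z points along the fingers, y is the line along which they close (so a half turn about z gives the same grasp; the last joint's range is limited). The gripper opens to 85 mm and grips with 20 to 120 N. Pads are 22 mm wide; open, the fingers measure 114 mm over their backs; the gripper's body (76 mm by 85 mm) begins 54 mm behind the grasp point. The pads swing forward as they close: fully open they stand 13 mm farther back than shut.
Start: joints at [-1.308, 0.326, -0.193, 1.052, 0, 1.437], TCP at [212.571, -507.279, 211.281] pointing down, gripper open.
Joint ranges: [-2.65, 2.65], [-0.97, 1.79], [-1.3, 1.35], [-1.93, 2.1], [-1.47, 1.37], [-3.14, 3.14]. Speed limits (rad/s): [2.57, 2.57, 3.14, 3.14, 3.14, 3.14].

### API

Orientations are given as [roll, pitch, yaw] about the fixed x, y, z axes, in that order (R = Rz(yaw) Ry(pitch) Rx(roll)).
In Python, from bench import bot, solve_ik, imaging gives the robot as it stands. Calls block until the motion is done:
- bot.move_ptp(position, orientation): joint-space move of the TCP to a pose.
- bot.movel(position, rot=None, max_speed=150, threshold=None): straight line of the TCP; rot=None keeps the orientation; max_speed is the mean speed in mm/s. With threshold (N) it stops when the force on the tool has changed by that much, and returns True; else False.
- bot.move_j(angles): joint-space move.
- bot.grip(opening, effort=None): opening from 0.0 (shut) to 1.0 (fully open); effort is the grip in N (None keeps the last); returns when the fingers have stopped.
- bot.dwell(seconds).
- solve_ik(position, orientation): joint angles nearest the present ones, or None.
- bot.get_state(): the state.
- imaging.capture(name): name is "scene" or "top" or "wrist"; returns the picture (400x640x3 uint8, blue, green, red); there is no depth.
- imaging.camera_model(name): a dict with "K" (3x3 intrinsics, pixels), "position" and "rotation" of the camera in the world. Camera axes: x right, y up, looking along -z (the intrinsics and any distortion apply to the point x, -y, -z); pixel columns grow to the right and rows downward; lengths in mm; the calibration is good to about 2 mm. A picture is of the moment at which its call begins: read the wrist's pose just before it. camera_model takes no time and is no camera call; for the wrist camera it gives the pose at the moment of the call.
A pose or a line that the arm cannot do raises bot.IKError and nothing moves.
- bot.sign_off(): hands the job in; it is judged then, once.
The state is a dict: "t": time; "qpos": joint angles; "joint_velocities": joint speeds; "effort": joint torques, N m; "tcp_pos": TCP position; "orientation": TCP orientation; "contact_force": force on the tool from outside, world axes, zero at the start; "wrist_torque": the same for the moment, N m; "opening": opening from 0.0 (shut) to 1.0 (fully open); "gripper_force": force on a finger pad.
Only numpy, scipy, OpenCV 4.12 (cv2) and the standard library are available. Lean on these libraries where they do the work, as an engineer would, in place of code of your own. Each camera call takes 0.05 s, during which the arm holds its last target. There are 200 camera calls.

### The job

Slide the aluminium antenna mount along its channel until its foot is fully home against the clamp's stop, without ramming it. Then turn the knurled thumbscrew on top of the clamp clockwise until it has seated firmly, stopping when the resistance has clearly risen and without over-tightening it, and let go. Leave the mug, transceiver, battery box and loose tuning knob where they are.

Things in the scene. Friction and masses are not known exactly. Their poses are not given: they have to be found in the camera images.
- clamp: Desk clamp, fixed: dark steel base slab 240 x 80 x 10 mm with a grey C-shaped frame at its +x end. Origin on the desk, own +x is the way the mount slides home, z up; the slab spans x -130 to +110. Two low rails (tops 16 mm up) make a channel 44 mm wide along x, floor 10 mm above the desk. The C's arm, 30 mm wide, top 76 mm up, reaches back over the channel to the thumbscrew axis at x +45.
- stop: The clamp's stop, also the C's grey spine, fixed on the slab: 25 x 50 x 56 mm (x, y, z), top 66 mm above the desk. Origin at the foot of its flat face that the mount's end must meet, at x +85, z 10 mm in the clamp's frame; axes as the clamp's. Pressing the mount on it with over 60 N counts as ramming.
- mount: Loose aluminium antenna mount, about 0.25 kg, lying in the channel: flat foot 150 x 40 x 8 mm (x, y, z) with an upright post. Origin under the foot's centre, own x as the clamp's +x. Its +x end meets the stop: fully home its origin is at x +10, z 10 mm in the clamp's frame. It starts 18 to 35 mm short of home.
- post (a point): Point to grip on the mount's post. The post, 24 mm (x) by 20 mm (y), rises from the foot to 53 mm above its underside; this point is on its vertical axis, 60 mm from the foot's centre towards -x, 34 mm above the foot's underside (44 mm above the desk). Axes as the mount's. Grip it from above, across y; it stays 95 mm or more from the thumbscrew.
- screw_head (a point): Centre of the knurled steel thumbscrew head: a round knob 36 mm across, 22 mm tall, vertical axis, from 92 to 114 mm above the desk. It turns in place (neither rises nor sinks) and drives a pad down on to the mount's foot; clockwise from above tightens. It seats after 1.5 to 3.2 rad, unknown beforehand, so regrasp. Only friction grip on the round knurl; 20 to 50 N holds well.
- washer (a joint): Squeeze (m) of the brass spring washer under the head: 0 till the screw seats, then 2 mm per rad of turn. Torque while turning: 0.03 N m running free; on seating 0.06, then +0.4 N m per rad; with the turning paused it reads up to 0.06 less. Firm at 0.25 rad past the seat (0.5 mm, 0.16 N m), over-tight at 0.8 rad (1.6 mm, 0.38 N m): aim for 0.5 rad. Let go, it relaxes to 0.3 to 0.5 mm.
- mug: White ceramic mug, 82 mm across, 95 mm tall, loose on the desk; origin under its centre. Leave alone.
- transceiver: Grey handheld transceiver standing upright, 36 x 60 x 115 mm plus a 55 mm stub aerial, loose; origin under its centre. Leave alone.
- battery_box: Yellow plastic battery box with snap latch, 77 x 112 x 47 mm, loose; origin under its centre. Leave alone.
- tuning_knob: Chrome tuning knob lying loose on the desk, 44 mm across, 24 mm tall; origin under its centre. Leave alone.
Things that resemble listed ones, but are neither listed nor needed, are in the scene too. Several things have the shape of the mount; the one meant has the colours described above.

How it is judged:
By the outcome, as a careful person would: the job done as asked, in the order asked, and still so for the second after the job is handed in, with the robot touching nothing.
It also fails if it takes over 72 s, if anything falls off the work surface, if the arm or the gripper's body presses on something with over 40 N, if the wrist force passes 120 N, or if a joint passes its speed limit or range.

## Working session

There is one attempt and no reset: what is moved stays moved. The work goes in short steps, each a Python script; the robot and the scene stay as the last script left them, time stands still between calls to the robot, and variables do not carry over. Pictures are saved under pics/ and viewed, at most 10 in all, crops included, and the job is handed in when it is done.

```bash
mkdir -p pics; ls; python3 - <<'E'
from bench import bot, imaging
import cv2
for n in("scene","top"):
    im=imaging.capture(n); cv2.imwrite(f"pics/{n}0.png",im)
    m=imaging.camera_model(n); print(n,m)
s=bot.get_state(); print(s)
E
```

```text
pics
scene {'K': array([[496.63490064,   0.        , 321.48565249],
       [  0.        , 496.63490064, 197.97270709],
       [  0.        ,   0.        ,   1.        ]]), 'position': array([1145.40213148,  388.56820987, 1094.20677174]), 'rotation': array([ 0.60751455, -0.00328116,  2.17514458])}
top {'K': array([[400.34980261,   0.        , 319.50343566],
       [  0.        , 400.34980261, 195.03435268],
       [  0.        ,   0.        ,   1.        ]]), 'position': array([ 317.37424727,   22.49503694, 1229.40417161]), 'rotation': array([ 2.10588344e-01,  1.23238852e-03, -1.56952793e+00])}
{'t': 0.1, 'qpos': array([-1.30821427e+00,  3.26847330e-01, -1.93481306e-01,  1.05199366e+00,
       -1.35416116e-06,  1.43659351e+00]), 'joint_velocities': array([-0.00025237, -0.00220768,  0.00261875, -0.00119621, -0.00027851,
       -0.00194642]), 'effort': array([ 7.13076824e-04, -4.44239187e+01,  2.63038373e+01,  7.95059139e-03,
       -1.43061652e-04, -3.47720615e-06]), 'tcp_pos': array([ 212.41611216, -506.73435414,  210.59335139]), 'orientation': array([-3.14008022e+00, -2.02833600e-04,  3.96784724e-01]), 'contact_force': array([-0.12111032,  0.40665461,  0.53371979]), 'wrist_torque': array([ 0.00475135,  0.006473  , -0.01856171]), 'gripper_force': 0.0, 'opening': 1.001494382888848}
```

View pics/scene0.png

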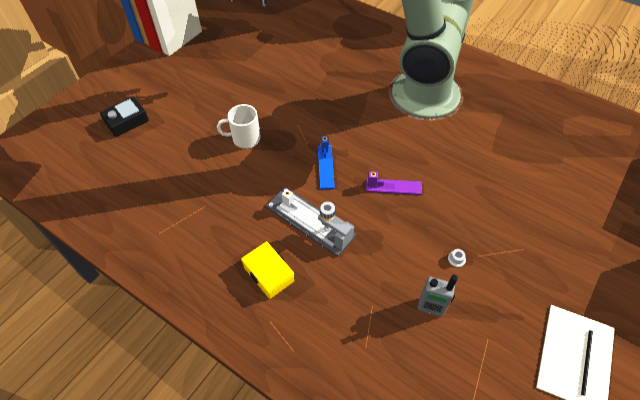

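View pics/top0.png

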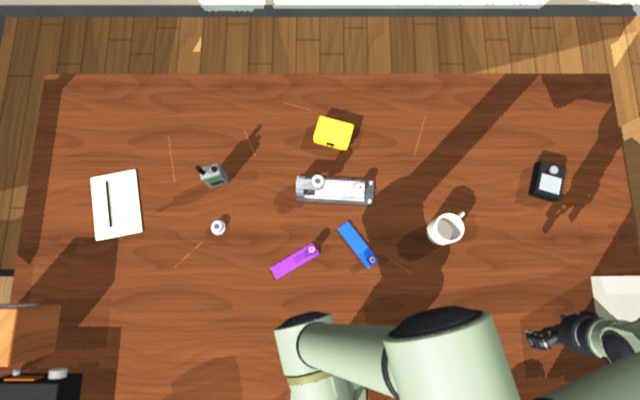

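Top view: the clamp is at (335,190), with its C end to the left (world +y) and the screw head at (318,181). Candidates with the mount's shape:
- aluminium mount in the channel, post at about (361,187)
- blue mount at (357,245)
- purple mount at (295,261)

For the screw head, the loose chrome tuning knob at (218,227) could be confused with it. I choose the aluminium mount in the clamp and the knob on the clamp arm, and check both in a close crop.

```bash
python3 - <<'E'
import cv2,numpy as np
a=cv2.imread("pics/scene0.png")[180:260,255:365]; b=cv2.imread("pics/top0.png")[165:215,285:385]
a=cv2.resize(a,None,fx=4.5,fy=4.5,interpolation=cv2.INTER_CUBIC) 
a=cv2.resize(cv2.imread("pics/scene0.png")[185:255,260:360],(800,560)[:2],interpolation=cv2.INTER_CUBIC)
a=cv2.resize(a,(430,300)); b=cv2.resize(b,(600,300),interpolation=cv2.INTER_CUBIC)
o=np.zeros((600,600,3),np.uint8); o[:300,:430]=a; o[300:]=b
cv2.imwrite("pics/crop.png",o)
E
cat > h.py <<'E'
import numpy as np, cv2
from bench import bot, solve_ik, imaging
from scipy.spatial.transform import Rotation as Ro
def ray(cam,px):
    m=imaging.camera_model(cam) if isinstance(cam,str) else cam
    K=m["K"]; d=np.array([(px[0]-K[0,2])/K[0,0],-(px[1]-K[1,2])/K[1,1],-1.])
    r=np.array(m["rotation"]); R=r if r.shape==(3,3) else Ro.from_euler("xyz",r).as_matrix()
    d=R@d; return np.array(m["position"]),d/np.linalg.norm(d)
def plane(cam,px,z):
    p,d=ray(cam,px); return p+d*(z-p[2])/d[2]
def tri(c1,p1,c2,p2):
    a,d=ray(c1,p1); b,e=ray(c2,p2)
    s=np.linalg.lstsq(np.c_[d,-e],b-a,rcond=None)[0]
    u,v=a+d*s[0],b+e*s[1]; return (u+v)/2,np.linalg.norm(u-v)
E
```

```text
(no output)
```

View pics/crop.png

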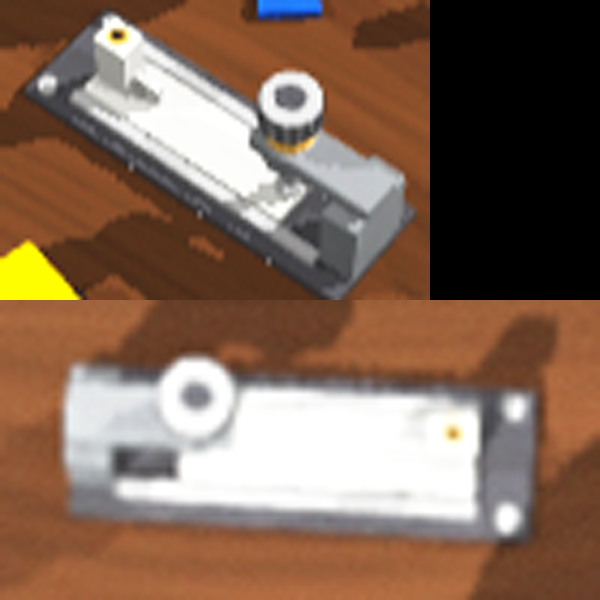

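The crop shows the white aluminium mount in the channel. The post's dot is at top (360.2,186.8) and scene (287.1,192.8). The screw head's top centre is at top (317.5,180.8) and scene (327.0,207.2). Next I triangulate both.

```bash
python3 - <<'E'
from h import *
np.set_printoptions(precision=1,suppress=True)
P=tri("top",(360.1,186.8),"scene",(287.1,192.8)); H=tri("top",(317.5,180.8),"scene",(327.0,207.2))
print("post top (z63)",P,plane("top",(360.1,186.8),63),plane("scene",(287.1,192.8),63))
print("head top(z114)",H,plane("top",(317.5,180.8),114),plane("scene",(327,207.2),114))
f=lambda x,y:(x/6+285-.4,(y-300)/6+165-.4)
c=[plane("top",f(*q),10)[:2] for q in((536,393),(530,540),(70,515))]
print("slab corners",c,[np.linalg.norm(c[i]-c[i+1]) for i in(0,1)], "yaw",np.arctan2(*(c[2]-c[1])[::-1]))
v=H[0]-P[0]; print(v, np.arctan2(v[1],v[0]))
E
```

```text
post top (z63) (array([591.4, -96.6,  64.8]), np.float64(0.8316026884268324)) [592.  -97.2  63. ] [590.3 -97.1  63. ]
head top(z114) (array([597.5,  30. , 114.3]), np.float64(0.042503230809399495)) [597.6  30.  114. ] [597.3  29.9 114. ]
slab corners [array([ 626.1, -146.5]), array([ 547.9, -141.3]), array([560.8,  96.5])] [np.float64(78.4265081182381), np.float64(238.08193935959596)] yaw 1.5165013310344344
[  6.1 126.6  49.5] 1.5226465138317085
```

```bash
cat >> h.py <<'E'
YAW=1.52; U=np.array([np.cos(YAW),np.sin(YAW),0]); V=np.array([-U[1],U[0],0])
def show(tag=""):
    s=bot.get_state(); print(tag,"t%.2f"%s["t"],"tcp",s["tcp_pos"].round(1),"F",s["contact_force"].round(1),"Tz %.3f"%s["wrist_torque"][2],"op %.3f gf %.1f"%(s["opening"],s["gripper_force"]),"q6 %.3f"%s["qpos"][5]); return s
E
python3 - <<'E'
from h import *
p=np.array([591.5,-96.8,25]); o=[np.pi,0,YAW]
print(solve_ik(p,o))
bot.grip(0.65,30)
bot.move_ptp([*p[:2],180],o); show("above")
m=imaging.camera_model("wrist"); cv2.imwrite("pics/w1.png",imaging.capture("wrist")); print(m)
hit=bot.movel(p,max_speed=100,threshold=10); show(hit)
E
```

```text
[-0.28532045  0.5932785  -0.28660727  0.69091056  0.          1.33627221]
above t2.52 tcp [591.3 -97.8 180.1] F [ 0.2 -0.3  0.6] Tz -0.035 op 0.647 gf 0.0 q6 1.336
{'K': array([[303.20154292,   0.        , 315.64016683],
       [  0.        , 303.20154292, 202.62957308],
       [  0.        ,   0.        ,   1.        ]]), 'position': array([594.99160797, -31.4094962 , 342.17944837]), 'rotation': array([-0.27146615, -0.00069206, -0.05211207])}
False t4.28 tcp [592.1 -97.   25.7] F [ 0.2 -0.3  0.1] Tz -0.015 op 0.649 gf 0.0 q6 1.336
```

View pics/w1.png

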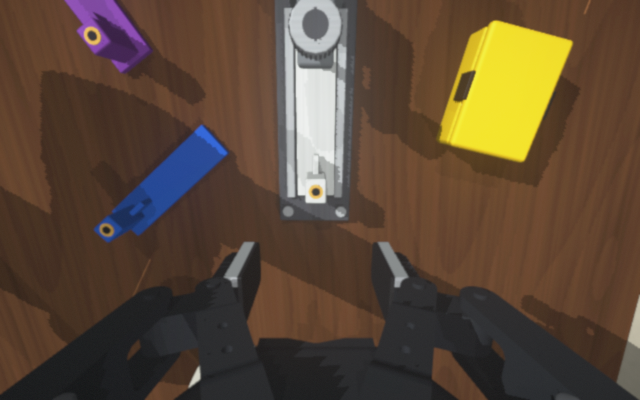

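The wrist view shows the post dot at (316,191) and the screw head at (315,24), with the channel running straight up the picture between the fingers. I cross-check both positions from this view, grip the post, and slide it home.

```bash
python3 - <<'E'
from h import *
m=dict(K=np.array([[303.2015,0,315.64],[0,303.2015,202.63],[0,0,1]]),position=np.array([594.99,-31.41,342.18]),rotation=np.array([-.271466,-.000692,-.052112]))
print(plane(m,(316,191.5),63),plane(m,(315,24),114))
bot.grip(0.1,30); s=show("gripped")
p=s["tcp_pos"].copy()
h=bot.movel(p+22*U,max_speed=30,threshold=15); s=show(h)
if not h:
    h=bot.movel(p+38*U,max_speed=12,threshold=8); s=show(h)
d=s["tcp_pos"]-p; print("along",d@U,"lat",d@V)
cv2.imwrite("pics/s2.png",imaging.capture("scene"))
E
```

```text
[592.04482515 -98.12289176  63.        ] [597.89245101  29.45054953 114.        ]
gripped t4.68 tcp [591.7 -96.8  25.4] F [ 0.  -0.7  2.2] Tz 0.038 op 0.225 gf 32.9 q6 1.336
False t5.57 tcp [592.8 -74.2  25.4] F [0.8 0.7 2.8] Tz -0.023 op 0.228 gf 32.9 q6 1.372
True t6.50 tcp [593.2 -64.5  25.4] F [-0.6 -0.8  3.4] Tz 0.002 op 0.224 gf 33.0 q6 1.392
along 32.35006873238569 lat 0.0721098705427794
```

```bash
python3 - <<'E'
from h import *
s=show(); p=s["tcp_pos"].copy()
h=bot.movel(p+5*U,max_speed=5,threshold=12); s=show(h)
print("along",(s["tcp_pos"]-p)@U)
bot.dwell(.2); show()
cv2.imwrite("pics/w2.png",imaging.capture("wrist"))
E
```

```text
t6.55 tcp [593.2 -64.5  25.4] F [-1.3 -0.1  4. ] Tz 0.020 op 0.225 gf 33.0 q6 1.392
True t7.43 tcp [593.  -64.7  25.5] F [ 0.2 -1.3  2.2] Tz 0.036 op 0.221 gf 32.8 q6 1.400
along -0.177356704133078
 t7.63 tcp [592.9 -64.7  25.5] F [-0.5 -2.   1.5] Tz -0.049 op 0.221 gf 32.8 q6 1.399
```

View pics/w2.png

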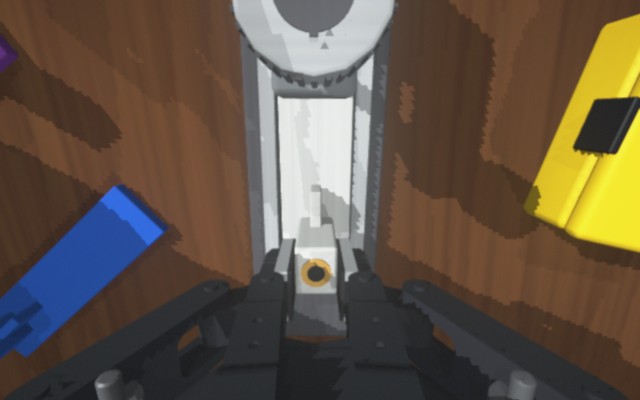

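The mount stopped firmly twice at the same place, after 32 mm of travel against 31.7 predicted. The implied screw axis is (597.8,30.2), which matches the 95 mm rule. The wrist view shows the post, with its dot at (316,271), held upright between the pads. Now I release it, verify, and grip the knob.

```bash
python3 - <<'E'
from h import *
bot.grip(0.6,30); s=show("open"); p=s["tcp_pos"]
bot.movel([p[0],p[1],170],max_speed=150)
o=[np.pi,0,YAW]; H=np.array([597.7,29.9])
m=imaging.camera_model("wrist"); a=imaging.capture("wrist")
bot.move_ptp([*H,170],o)
cv2.imwrite("pics/w3.png",a)
t=imaging.capture("top")
q=np.array(bot.get_state()["qpos"]); print(q)
q[5]-=np.pi; bot.move_j(q); s=show("hover")
h=bot.movel([*H,82],max_speed=100,threshold=10); show(h)
print(m["position"],m["rotation"])
E
```

```text
open t8.09 tcp [592.8 -64.6  25.5] F [ 0.3  0.6 -0.3] Tz 0.028 op 0.601 gf 0.0 q6 1.399
[-7.28204280e-02  4.44748759e-01 -1.24739287e-01  1.00244124e+00
 -4.34017939e-04  1.54822664e+00]
hover t12.42 tcp [597.3  29.9 169.3] F [-0.4 -1.   0.2] Tz 0.020 op 0.603 gf 0.0 q6 -1.593
False t13.44 tcp [598.3  29.9  82.6] F [0.5 0.3 0.5] Tz 0.088 op 0.598 gf 0.0 q6 -1.594
[596.41013167   3.97030637 330.30533116] [-0.28371957  0.00218523 -0.05375518]
```

View pics/w3.png

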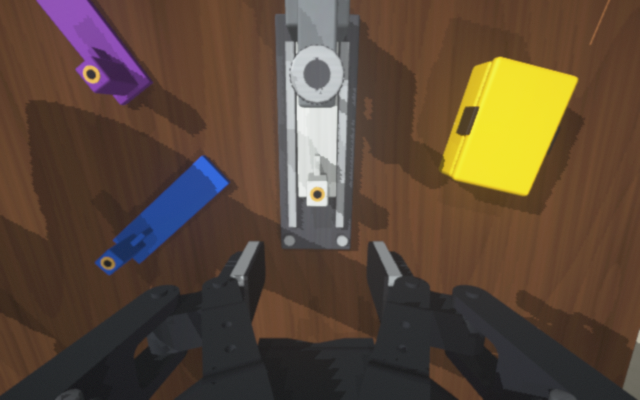

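The wrist view after release shows the post dot at (317,194) and the head at (317,74), with the mount still in place. Next I grip, check the centring, and tare the torque.

```bash
cat >> h.py <<'E'
def avg(n=10,dt=.02):
    S=[]
    for _ in range(n):
        bot.dwell(dt); s=bot.get_state(); S.append([*s["contact_force"],s["wrist_torque"][2],s["qpos"][5],s["t"],*s["tcp_pos"],s["opening"]])
    S=np.array(S); return S.mean(0),S.std(0)
E
python3 - <<'E'
from h import *
np.set_printoptions(precision=3,suppress=True)
m=dict(K=np.array([[303.2015,0,315.64],[0,303.2015,202.63],[0,0,1]]),position=np.array([596.41,3.97,330.305]),rotation=np.array([-.28372,.002185,-.053755]))
a,b=plane(m,(317,194),63),plane(m,(317,74),114); print(a,b,np.linalg.norm((b-a)[:2]))
print(*avg(15))
bot.grip(0.2,35); print(*avg(15))
q=np.array(bot.get_state()["qpos"]); q[5]+=.15; bot.move_j(q); print(*avg(15))
E
```

```text
[593.316 -65.719  63.   ] [598.208  29.445 114.   ] 95.28962489882107
[ -0.075   0.112  -0.045   0.001  -1.594  13.575 598.316  29.867  82.774
   0.6  ] [0.573 0.377 0.472 0.041 0.    0.072 0.105 0.015 0.085 0.003]
[ -1.84   -0.125   5.681  -0.007  -1.594  14.117 597.731  29.898  82.54
   0.4  ] [0.447 0.298 0.497 0.02  0.    0.072 0.019 0.015 0.017 0.002]
[ -1.778   0.2     3.677   0.021  -1.446  14.633 597.596  29.913  82.592
   0.401] [0.31  0.541 0.5   0.031 0.001 0.072 0.018 0.012 0.01  0.002]
```

The post-to-screw distance is 95.3 mm against 95 expected, so the mount is home. The knob is centred, with side force under 2 N. I turn in steps and watch the torque.

```bash
python3 - <<'E'
from h import *
q=np.array(bot.get_state()["qpos"]); q0=-1.594
while q[5]<2.3:
    q[5]+=.2; bot.move_j(q); a,_=avg(12)
    print("turn %.2f Tz %.3f F %s t %.1f op %.3f"%(a[4]-q0,a[3],a[:3].round(1),a[5],a[9]))
    if a[3]>.085: break
E
```

```text
turn 0.35 Tz 0.040 F [-2.8  0.3  4.4] t 15.2 op 0.401
turn 0.55 Tz -0.028 F [-3.3  0.7  5.3] t 15.7 op 0.401
turn 0.75 Tz -0.031 F [-3.7  0.9  5.4] t 16.2 op 0.401
turn 0.95 Tz -0.024 F [-3.7  1.3  5.5] t 16.7 op 0.402
turn 1.15 Tz -0.016 F [-4.4  1.8  5.7] t 17.2 op 0.400
turn 1.35 Tz -0.039 F [-4.6  2.1  6. ] t 17.7 op 0.402
turn 1.55 Tz -0.043 F [-4.4  2.6  5.9] t 18.2 op 0.400
turn 1.75 Tz -0.041 F [-3.9  2.8  5.8] t 18.7 op 0.402
turn 1.95 Tz -0.039 F [-4.3  3.3  5.4] t 19.2 op 0.401
turn 2.15 Tz -0.036 F [-4.1  3.8  5.6] t 19.7 op 0.402
turn 2.35 Tz -0.036 F [-3.8  4.1  5.5] t 20.2 op 0.401
turn 2.55 Tz -0.031 F [-3.1  4.1  5.2] t 20.8 op 0.400
turn 2.75 Tz -0.033 F [-3.   4.2  4.7] t 21.3 op 0.402
turn 2.95 Tz -0.025 F [-2.9  4.6  4.8] t 21.8 op 0.400
turn 3.15 Tz -0.012 F [-2.2  4.7  4.4] t 22.3 op 0.400
turn 3.34 Tz -0.012 F [-1.8  5.4  4.1] t 22.8 op 0.401
turn 3.54 Tz 0.062 F [-1.5  5.1  4. ] t 23.3 op 0.400
turn 3.74 Tz 0.121 F [-0.7  5.5  3.4] t 23.8 op 0.402
```

Torque started climbing at about 3.4 rad. Continuing in small steps to a paused reading of about 0.21 N m, i.e. roughly 0.4–0.5 rad past seat.

```bash
python3 - <<'E'
from h import *
q=np.array(bot.get_state()["qpos"]); q0=-1.594
a,_=avg(25); print("now",a[3],a[4]-q0)
for k in range(5):
    q[5]+=.08; bot.move_j(q); a,_=avg(25)
    print("turn %.3f Tz %.3f F %s t %.1f"%(a[4]-q0,a[3],a[:3].round(1),a[5]))
    if a[3]>.195: break
E
```

```text
now 0.13278047523211026 3.7411271375225237
turn 3.818 Tz 0.307 F [-1.6  2.4  3.4] t 24.8
```

```bash
python3 - <<'E'
from h import *
for _ in range(3):
    a,s=avg(20); print("Tz %.3f±%.3f q6 %.4f F %s tcp %s t %.1f"%(a[3],s[3],a[4],a[:3].round(1),a[6:9].round(2),a[5]))
cv2.imwrite("pics/s4.png",cv2.resize(imaging.capture("scene")[185:255,260:380],None,fx=6,fy=6,interpolation=cv2.INTER_CUBIC))
E
```

```text
Tz 0.362±0.027 q6 2.2267 F [-1.   2.8  3.2] tcp [598.35  31.46  82.65] t 25.2
Tz 0.355±0.032 q6 2.2271 F [-0.8  3.   3. ] tcp [598.34  31.44  82.66] t 25.5
Tz 0.353±0.025 q6 2.2271 F [-0.7  3.3  3.2] tcp [598.33  31.44  82.66] t 25.8
```

The reading rose to about 0.355 N m. Angle (3.82 rad turned, seat at 3.2 or less) and torque both say it is well past firm and below over-tight, so I stop turning. I let go and re-check the sensor zero.

```bash
python3 - <<'E'
from h import *
bot.grip(0.6,35); a,s=avg(20); print("released Tz %.3f±%.3f F %s tcp %s t %.1f"%(a[3],s[3],a[:3].round(1),a[6:9].round(2),a[5]))
p=a[6:9]; bot.movel([p[0],p[1],190],max_speed=120); a,s=avg(15); print("up Tz %.3f"%a[3])
bot.movel([p[0]-3,p[1]-90,190],max_speed=120)
m=imaging.camera_model("wrist"); w=imaging.capture("wrist")
s4=cv2.imread("pics/s4.png")
q=np.array(bot.get_state()["qpos"]); q[5]-=.7; 
bot.movel([p[0]-120,p[1]-150,230],max_speed=150)
sc=imaging.capture("scene"); show()
sc=cv2.resize(sc[185:255,260:360],(560,392),interpolation=cv2.INTER_CUBIC)
o=np.zeros((600,800,3),np.uint8); o[:392,:560]=sc; o[392:,:320]=cv2.resize(w,(320,208)); cr=cv2.resize(s4,(360,208)); o[392:,330:690]=cr
cv2.imwrite("pics/f5.png",o)
E
```

```text
released Tz 0.015±0.030 F [-0.1 -0.1 -0.1] tcp [598.2   31.04  82.52] t 26.5
up Tz 0.006
 t30.03 tcp [ 478.7 -118.7  229.7] F [ 0.1  0.1 -0.4] Tz -0.001 op 0.600 gf 0.0 q6 1.904
```

View pics/f5.png

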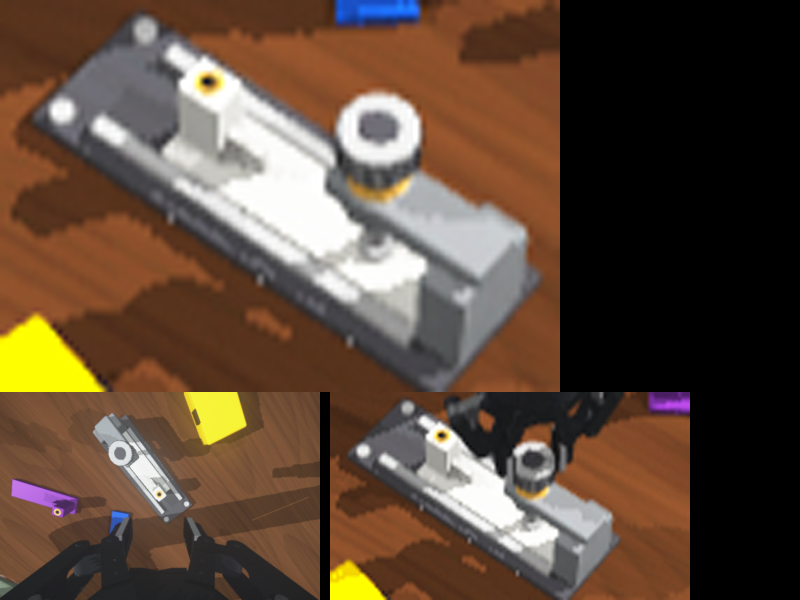

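The final view shows the foot closed up to the stop at about (425,290) and the pad down on the foot at about (375,245). The gripper is clear. The torque sensor zero is intact (0.00–0.015 N m), so the final torque of about 0.34 N m was real: above firm (0.16) and below over-tight (0.38). Handing in.

```bash
python3 -c "
from bench import bot
print(bot.sign_off())"
```

```text
the job is handed in; nothing more can be done
None
```

I slid the mount home against the stop, tightened the thumbscrew to about 0.34–0.36 N m (firm is 0.16, over-tight is 0.38, so past the 0.5 rad aim and near the upper limit), let go and handed in at about 30 s; torque jumped unexpectedly on the last step, and I didn't re-check the other objects, though the arm registered no contact away from the clamp.

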